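Seal the digestion vessel with its ratchet knob

TASK

One of the three steel vessels on the heating block, the tall wide one with the bar-shaped knob on its lid, is not sealed yet. Turn its ratchet knob clockwise until the screw is fully home and the knob slips and clicks at least twice, then let go of it without backing it off. Do not knock or shift the slim-necked glass flask that stands between the block and the robot.

Things in the scene. Friction and masses are not known exactly. Their poses are not given: they have to be found in the camera images.
- knob (a point): Black ratchet knob on the tall vessel (88 mm wide, lid 138 mm above table; its fixed neighbours are 66 mm wide, with round knobs). An upright bar 44 long, 14 wide, 34 high on a round foot 42 wide, 8 high. Point: on the vertical turning axis, 11 below the bar's top, 23 above the foot: where to grip. x along the bar, y across it, z up; turns with the knob, keeps its height. The vessel is fixed.
- seal_screw (a joint): Turn of the screw under the knob (steel disc 60 mm wide with a black tick), rad, growing clockwise seen from above. Starts between 0 and 0.35; fully home, against its stop, at 0.70. The knob carries it round against a light friction of 0.05 N m; turning the knob anticlockwise unscrews it.
- seal_slip (a joint): Slip of the ratchet knob on the screw, rad, growing clockwise from 0. It grows only once the screw is home and the knob is turned with over 0.25 N m, its set torque (steady); each 0.175 rad is a click, more slip does no harm. From the start, 0.7 to 1.05 rad of clockwise turn brings two clicks: 1.2 to 1.4 rad in one grasp always does.
- flask_mid (a point): Centre, half-way up, of the loose, empty, slim-necked glass flask, 150 mm high, bulb 64 mm and neck 18 mm wide, standing upright on the table on the robot's side of the heating block. To be left alone.

How it is judged:
By the outcome, as a careful person would: the job done as asked, in the order asked, and still so for the second after the job is handed in, with the robot touching nothing.
It also fails if it takes over 35 s, if anything falls off the work surface, if the arm or the gripper's body presses on something with over 40 N, if the wrist force passes 120 N, or if a joint passes its speed limit or range.

ROBOT

A 6-joint arm with a two-finger parallel gripper is mounted at the origin on the work surface. World frame = base frame: x ahead of the robot, y to its left, z up, the work surface at z = 0. Lengths are in m, angles in rad, forces in N, time in s.
With the tool pointing down it reaches from about 0.35 to 0.95 m from the base axis. Payload 17.4 kg.
Tool frame: the origin (TCP) lies midway between the tips of the shut fingers; the grasp point (between the pads) lies 19 mm behind it; z points along the fingers, y is the direction in which the jaws open and shut (so a half turn about z gives the same grasp; the last joint's range is limited). The gripper opens to 93 mm and grips with 3 to 60 N. Pads are 15 mm wide; open, the fingers measure 128 mm over their backs; the gripper's body (75 mm by 188 mm) begins 65 mm behind the grasp point.
Start: joints at [1.182, 0.116, 1.442, -0, 1.584, -0.038], TCP at [0.232, 0.634, 0.198] pointing down, gripper open.
Joint ranges: [-2.83, 2.83], [-0.83, 2.19], [0.07, 2.5], [-1.14, 4.28], [0.01, 3], [-2.97, 2.97]. Speed limits (rad/s): [1.89, 1.89, 2.22, 3.14, 3.14, 3.14].

INTERFACE

Orientations are given as a unit quaternion [x, y, z, w].
In Python, from plant import arm, vision, ticket, models gives the robot as it stands. The module is installed in compiled form; this text tells all that it offers.
- The arm moves only by the shell command python3 -m jog 'ROWS' [OPENING] [FORCE]. ROWS is text: rows parted by semicolons, each of 4 numbers parted by spaces: the shift along the tool's x, y, z in units of 30 mm (1.0 is 30 mm), then the turn about the tool's z in units of 5 degrees (1.0 is 5 degrees). A call has 1 to 12 rows; each row is the pose to reach, as a shift and turn from the pose measured when the call began, along the tool's axes at that moment; what a row does not reach only later rows make up. A row lasts 1/12 s, in which the tool goes at most 41.7 mm and 7.16 degrees, less where a joint would pass 70% of its speed; a pose out of reach is approached as far as the arm can. A call with a gripper value outside its range is refused whole. OPENING is the opening, from 0 (shut) to 1 (fully open), set as the call begins (- or left out, the last holds). The fingers move at their own pace and stop on an object; FORCE is the grip in N (left out, the last holds). Time passes only in rows, so rows that repeat a pose let the fingers close. It gives the time, the measured TCP pose, the force and the opening at its end, in the units of the state.
- arm.get_state(): the state, without advancing time (a new reading comes with each control period).
- vision.get_image(name): name is "scene" or "top" or "wrist"; returns a dict with "frame" (384x512x3 uint8, blue, green, red), "K" (3x3 intrinsics, pixels), "k1" (the pictures are not rectified: a ray, as slopes to the right and down, at radius r is drawn at 1 + k1 r^2 times it, then the intrinsics apply), "world_from_camera" (4x4, takes a point from camera to world coordinates). Camera axes: x right, y down, z forward; pixel columns grow to the right and rows downward; lengths in m; the calibration is good to about 2 mm. A picture is of the moment at which its call begins. There is no depth.
- ticket.job_done(): hands the job in, once; it reports no verdict.
Trained networks look in the newest picture that a camera, given by its name, has taken for a name from the list of things; names that differ only in an ending like _2 or _b are one class to them, and where a whole thing is asked for, a point or a joint stands for the part that bears it (a point fixed in the world has none). Each returns a list of dicts, best first, with "confidence" (0 to 1); they miss things now and then, are a little off and sometimes report something else, mostly with a low value. They report only what shows in the picture. A call takes as long as a camera call.
- models.find_in(camera, query): "location" ([x, y, z] in m, in world coordinates, good to about 4 mm: the middle of the surface that is visible of it).
- models.regions_of(camera, query): "pixels" (384x512 bool, what is visible of it).
The state is a dict: "clock": time; "joints": joint angles; "dq": joint speeds; "effort": joint torques, N m; "tcp_pos": TCP position; "ee_rot": TCP orientation; "ft_force": force on the tool from outside, world axes, zero at the start; "moment": the same for the moment, N m; "finger_gap": finger opening in m.
Only numpy, scipy, OpenCV 4.12 (cv2) and the standard library are available. Lean on these libraries where they do the work, as an engineer would, in place of code of your own. Each camera call takes 0.05 s, during which the arm holds its last target. There are 200 camera calls.

## Working session

There is one attempt and no reset: what is moved stays moved. The work goes in short steps, Python scripts to look and compute and a shell command to move; the robot and the scene stay as the last step left them, time stands still between calls to the robot, and variables do not carry over. Pictures are saved under pics/ and viewed, about 8 in all and at most 12, crops included, and the job is handed in when it is done.

```bash
mkdir -p pics
cat > h.py <<'E'
from plant import arm, vision, ticket, models
import numpy as np, cv2
def ray(im,u,v):
    K=im["K"];k=float(np.ravel(im["k1"])[0]);x=np.array([(u-K[0,2])/K[0,0],(v-K[1,2])/K[1,1]]);p=x.copy()
    for _ in range(20): p=x/(1+k*(p@p))
    T=im["world_from_camera"];return T[:3,3],T[:3,:3]@np.array([p[0],p[1],1])
def atz(im,u,v,z):
    o,d=ray(im,u,v);return o+d*(z-o[2])/d[2]
def proj(im,P):
    T=im["world_from_camera"];c=T[:3,:3].T@(np.array(P)-T[:3,3]);s=c[:2]/c[2];k=float(np.ravel(im["k1"])[0])
    s=s*(1+k*(s@s));K=im["K"];return K[0,0]*s[0]+K[0,2],K[1,1]*s[1]+K[1,2]
E
python3 - <<'E'
from h import *
for c in("scene","top"):
    im=vision.get_image(c);cv2.imwrite(f"pics/{c}0.png",im["frame"]);print(c,im["world_from_camera"][:3,3].round(3))
    for q in("knob","flask_mid","seal_screw"):
        for r in models.find_in(c,q)[:3]: print(c,q,np.round(r["location"],3),round(r["confidence"],2),np.round(proj(im,r["location"])))
s=arm.get_state();print(s["clock"],s["tcp_pos"],s["ee_rot"],s["finger_gap"])
E
python3 -c "
import cv2,numpy as np
cv2.imwrite('pics/both.png',cv2.resize(np.vstack([cv2.imread('pics/scene0.png'),cv2.imread('pics/top0.png')]),None,fx=.78,fy=.78))"
```

```text
scene [0.717 0.39  0.586]
scene knob [0.494 0.193 0.163] 0.84 [338. 285.]
scene flask_mid [ 0.394 -0.007  0.056] 0.83 [308. 215.]
scene seal_screw [0.501 0.194 0.152] 0.55 [332. 293.]
top [ 0.364 -0.026  0.816]
top knob [0.485 0.179 0.166] 0.67 [139. 187.]
top flask_mid [ 0.38  -0.02   0.055] 0.81 [247. 247.]
top seal_screw [0.486 0.18  0.157] 0.87 [140. 187.]
0.4 [0.23196152 0.63385504 0.19784681] [ 1.74503955e-01  9.84656468e-01 -9.39403948e-05 -1.84293115e-05] 0.09250432453242342
```

View pics/both.png

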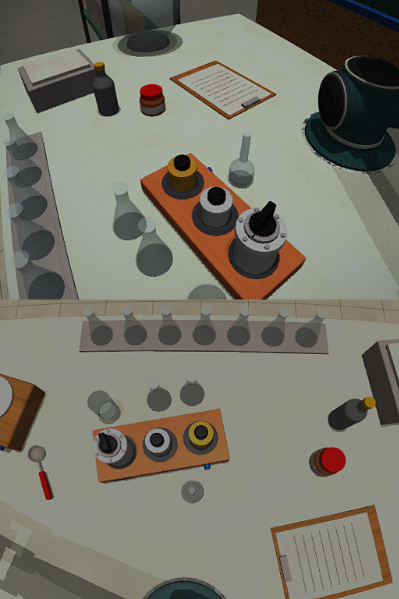

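View crop.

The scene view shows the tall vessel with the bar knob at scene px (338,285) and top px (139,187). The slim-necked flask is at top px (247,247), about 0.2 m away from it. Next I'll look closer at the bar.

Run:
```python
from h import *
a=cv2.imread("pics/scene0.png")[240:340,285:385];b=cv2.imread("pics/top0.png")[145:225,95:175]
cv2.imwrite("pics/crop1.png",np.hstack([cv2.resize(a,(400,400),interpolation=2),cv2.resize(b,(400,400),interpolation=2)]))
R={}
for c in("scene","top"):
    im=vision.get_image(c)
    m=models.regions_of(c,"knob")
    p=m[0]["pixels"];ys,xs=np.nonzero(p);print(c,m[0]["confidence"],p.sum(),xs.min(),xs.max(),ys.min(),ys.max(),xs.mean(),ys.mean())
    R[c]=ray(im,xs.mean(),ys.mean())
(o1,d1),(o2,d2)=R["scene"],R["top"]
A=np.c_[d1,-d2];t=np.linalg.lstsq(A,o2-o1,rcond=None)[0];print(o1+t[0]*d1,o2+t[1]*d2)
```

```text
scene 0.84 1171 318 353 258 303 337.61827497865073 282.99060631938517
top 0.94 495 126 149 171 197 137.0888888888889 184.35959595959596
[0.4889356  0.18790838 0.15772713] [0.49081425 0.18619257 0.15753483]
```

View pics/crop1.png

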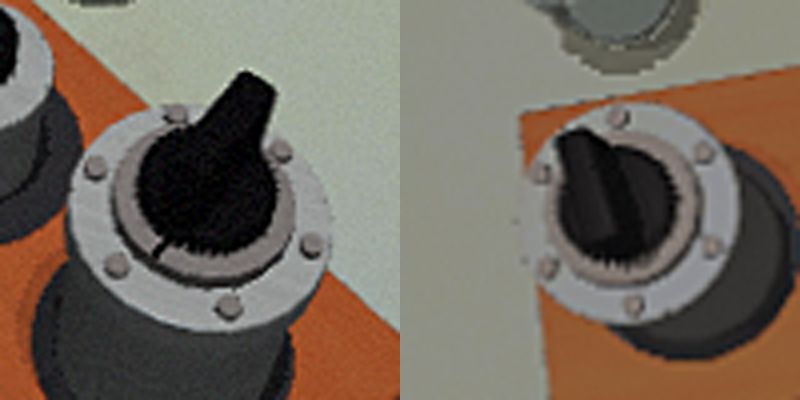

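The crops show the bar on its foot. In the top view the bar's top runs from crop (573,132) to about (605,245), and the steel disc is centred near (625,208), which is top px (140,186.6). The disc's black tick shows in the scene crop at (160,245). I'll check this geometry and work out the approach.

```bash
cat >> h.py <<'E'
def rel(P):
    """shift to world TCP P in tool axes, jog units"""
    from scipy.spatial.transform import Rotation as R
    s=arm.get_state();r=R.from_quat(s["ee_rot"]).as_matrix();y=np.degrees(np.arctan2(r[1,1],r[0,1]))
    return (r.T@(np.array(P)-s["tcp_pos"])/.03).round(2), "yaw_y",round(y,1)
E
python3 - <<'E'
from h import *
im=vision.get_image("top");im2=vision.get_image("scene")
print("disc",atz(im,140,186.6,.144),atz(im2,285+205/4,240+190/4,.15))
a=atz(im,95+573/5-80,145+132/5,.182);a=atz(im,95+(573-400)/5,145+132/5,.182);b=atz(im,95+(610-400)/5,145+245/5,.182)
print(a,b,np.degrees(np.arctan2(*(a-b)[[1,0]])))
print(rel([.489,.186,.27]))
E
```

```text
disc [0.48911214 0.18461354 0.144     ] [0.49047355 0.18909188 0.15      ]
[0.51000417 0.19378735 0.182     ] [0.4684528  0.17730392 0.182     ] 21.638226629628388
(array([-13.18, -11.08,  -2.4 ]), 'yaw_y', np.float64(69.9))
```

```bash
python3 -m jog '-1 -0.8 -0.6 -0.8; -2 -1.7 -1.2 -1.6; -3.2 -2.7 -1.8 -2.4; -4.4 -3.7 -2.4 -3.2; -5.5 -4.6 -2.4 -4; -6.6 -5.5 -2.4 -4.8; -7.7 -6.5 -2.4 -5.6; -8.8 -7.4 -2.4 -6.4; -9.9 -8.3 -2.4 -7.2; -11 -9.3 -2.4 -8; -12.1 -10.2 -2.4 -8.3; -13.18 -11.08 -2.4 -8.3' 0.7
python3 -m jog '0 0 0 0;0 0 0 0'
python3 - <<'E'
from h import *
im=vision.get_image("wrist");cv2.imwrite("pics/w1.png",im["frame"])
T=im["world_from_camera"];print(T[:3,3],T[:3,2])
for q in("knob","seal_screw"):
    for r in models.find_in("wrist",q)[:2]: print(q,np.round(r["location"],4),round(r["confidence"],2),np.round(proj(im,r["location"])))
s=arm.get_state();print(s["clock"],s["tcp_pos"],s["joints"],rel([.489,.186,.27]))
print("pred",proj(im,[.489,.186,.182]),proj(im,[.510,.194,.182]),proj(im,[.468,.177,.182]))
E
```

```text
clock: 1.7
tcp_pos: [0.4743, 0.2099, 0.2703]
ee_rot: [-0.187, 0.982, 0.0, 0.0]
ft_force: [0.1, 1.3, 0.1]
finger_gap: 0.0651
clock: 1.87
tcp_pos: [0.4751, 0.2081, 0.2704]
ee_rot: [-0.185, 0.983, 0.0, 0.001]
ft_force: [-0.1, 0.2, -0.1]
finger_gap: 0.0648
[0.4022878  0.17952292 0.45809452] [ 0.26282736  0.10342145 -0.95928399]
knob [0.4866 0.1843 0.1616] 0.58 [231. 184.]
seal_screw [0.4831 0.1891 0.1548] 0.65 [237. 181.]
2.0167 [0.4739241  0.21070025 0.27042756] [ 3.68982631e-01 -2.36822738e-01  1.66272694e+00  2.82650258e-04
  1.71470243e+00 -1.57819792e+00] (array([-0.16, -0.95,  0.01]), 'yaw_y', np.float64(111.6))
pred (np.float64(230.35875211618833), np.float64(191.88171268087729)) (np.float64(230.72787028594124), np.float64(211.6981691829702)) (np.float64(229.08559530038283), np.float64(170.82950336556723))
```

View pics/w1.png

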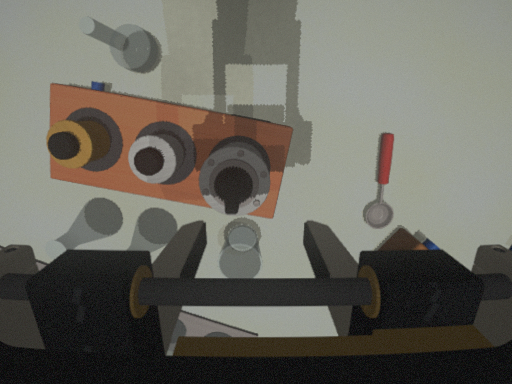

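The wrist view shows the bar knob centred near (231,190) with its near end at (231,212). This agrees with the predicted pixels. The slim flask is off at (120,45). I'll move closer above the knob and look again.

```bash
python3 -m jog '-0.08 -0.4 0.4 0; -0.16 -0.9 0.9 0; -0.16 -0.95 1.4 0; -0.16 -0.95 1.8 0; -0.16 -0.95 1.8 0; -0.16 -0.95 1.8 0;-0.16 -0.95 1.8 0'
python3 - <<'E'
from h import *
im=vision.get_image("wrist");f=im["frame"]
for q in("knob","seal_screw"):
    for r in models.find_in("wrist",q)[:2]: print(q,np.round(r["location"],4),round(r["confidence"],2),np.round(proj(im,r["location"])))
s=arm.get_state();print(s["clock"],s["tcp_pos"],s["joints"],rel([.489,.186,.152]))
for P in([.489,.186,.182],[.510,.194,.182],[.468,.177,.182],[.489,.186,.144]): print(np.round(proj(im,P),1))
u,v=map(int,proj(im,[.489,.186,.182]))
x0,y0=max(u-60,0),max(v-60,0);print(x0,y0)
cv2.imwrite("pics/w2.png",cv2.resize(f[y0:y0+120,x0:x0+120],(600,600),interpolation=2))
E
```

```text
clock: 2.6
tcp_pos: [0.4888, 0.1866, 0.217]
ee_rot: [-0.187, 0.982, 0.0, 0.001]
ft_force: [0.2, 0.0, 0.2]
finger_gap: 0.0651
knob [0.4874 0.1832 0.1511] 0.9 [252. 191.]
seal_screw [0.4814 0.186  0.1524] 0.72 [257. 187.]
2.75 [0.48902787 0.18637357 0.21726612] [ 3.15122886e-01 -2.23617881e-01  1.73677630e+00  4.03639265e-04
  1.62628544e+00 -1.63252839e+00] (array([ 0.01, -0.01,  2.18]), 'yaw_y', np.float64(111.6))
[253.8 204.1]
[253.5 227.9]
[253.1 178.5]
[253.9 191.5]
193 144
```

View pics/w2.png

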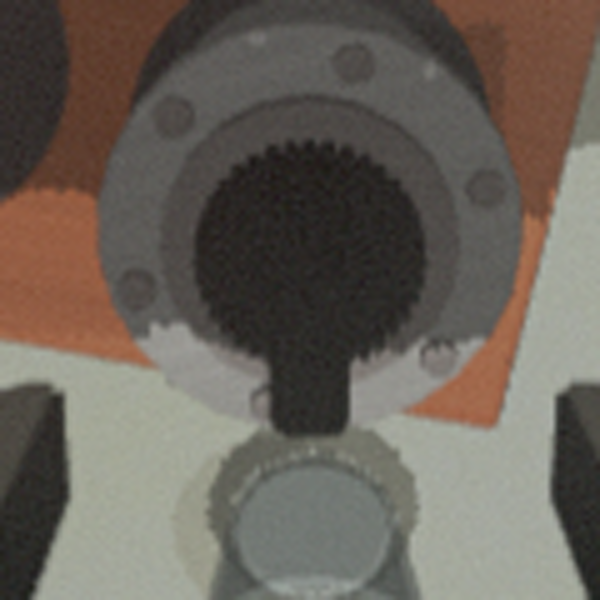

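The close-up shows the bar end centred at crop (310,433), which is px (255,230.6). Its sides are vertical, so the jaw yaw is right, and the sideways offset is about 1 mm. Next I'll triangulate the height from the bar end and the foot in all three views.

Run:
```python
from h import *
w=vision.get_image("wrist");t=vision.get_image("top");s=vision.get_image("scene")
a=s["frame"][240:340,285:385];cv2.imwrite("pics/c3.png",np.hstack([cv2.resize(np.minimum(i.astype(int)*3,255).astype(np.uint8),(400,400),interpolation=2) for i in(a,t["frame"][145:225,95:175])]))
def tri(L):
    A=np.zeros((3,3));b=np.zeros(3)
    for o,d in L:
        d=d/np.linalg.norm(d);M=np.eye(3)-np.outer(d,d);A+=M;b+=M@o
    return np.linalg.solve(A,b)
print("end wrist+top",tri([ray(w,255,230.6),ray(t,129.6,171.4)]))
for e in([.510,.194],[.468,.177]):
  for z in(.174,.182,.19): print(e,z,np.round((np.array(proj(s,e+[z]))-[285,240])*4))
```

```text
end wrist+top [0.51086409 0.19476897 0.18272186]
[0.51, 0.194] 0.174 [175. 184.]
[0.51, 0.194] 0.182 [178. 170.]
[0.51, 0.194] 0.19 [182. 154.]
[0.468, 0.177] 0.174 [251.  92.]
[0.468, 0.177] 0.182 [255.  77.]
[0.468, 0.177] 0.19 [260.  62.]
```

View pics/c3.png

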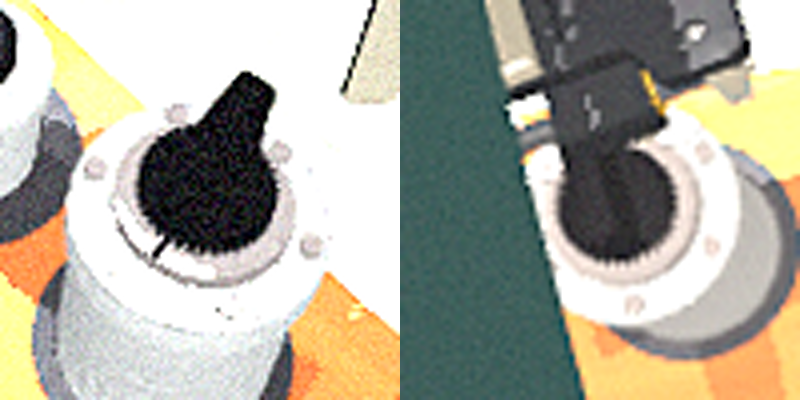

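The bar top is at z ≈ 0.182 m and agrees across the wrist, top and scene views (the far end projects to scene crop (255,77), as seen). The axis is near (0.490, 0.187). I'll descend and grip.

```bash
python3 -m jog '-0.04 0.01 0.6 0; -0.04 0.01 1.2 0; -0.04 0.01 1.7 0; -0.04 0.01 2 0; -0.04 0.01 2.12 0; -0.04 0.01 2.12 0; -0.04 0.01 2.12 0'
python3 -m jog '0 0 0 0;0 0 0 0;0 0 0 0;0 0 0 0;0 0 0 0;0 0 0 0;0 0 0 0;0 0 0 0' 0 35
python3 -c "
from h import *
s=arm.get_state();print(s['moment'],s['joints'],rel([.49,.187,.153]))"
```

```text
clock: 3.48
tcp_pos: [0.4903, 0.187, 0.1541]
ee_rot: [-0.187, 0.982, 0.0, 0.001]
ft_force: [0.4, -0.1, 0.9]
finger_gap: 0.0653
clock: 4.15
tcp_pos: [0.4903, 0.187, 0.154]
ee_rot: [-0.187, 0.982, 0.0, 0.001]
ft_force: [0.2, 0.1, 1.0]
finger_gap: 0.0165
[ 0.07337862 -0.02935637 -0.023252  ] [ 3.15484907e-01 -2.02218662e-01  1.82065950e+00  3.46901863e-04
  1.52087318e+00 -1.63188032e+00] (array([0.01, 0.  , 0.03]), 'yaw_y', np.float64(111.6))
```

```bash
python3 -m jog '0 0 0 0;0 0 0 0;0 0 0 0;0 0 0 0'
```

```text
clock: 4.48
tcp_pos: [0.4903, 0.187, 0.154]
ee_rot: [-0.187, 0.982, 0.0, 0.001]
ft_force: [-0.5, 1.3, 0.6]
finger_gap: 0.0139
```

It's gripped at 13.9 mm. Now turn clockwise, which is +z about the downward tool axis.

```bash
python3 -m jog '0 0 0 0.6;0 0 0 1.3;0 0 0 2;0 0 0 2.7;0 0 0 3.4;0 0 0 4.1;0 0 0 4.8;0 0 0 5.5;0 0 0 6.2;0 0 0 6.9;0 0 0 7.5;0 0 0 7.5'
python3 -c "
from h import *
s=arm.get_state();print(s['moment'],s['joints'],rel([.4903,.187,.154]))"
```

```text
clock: 5.48
tcp_pos: [0.4903, 0.1866, 0.154]
ee_rot: [0.14, 0.99, 0.0, 0.001]
ft_force: [-0.2, -3.3, 1.1]
finger_gap: 0.0137
[-0.86380204  0.01592171  0.13338472] [ 3.15317829e-01 -2.02259241e-01  1.82068350e+00 -4.74038013e-04
  1.52123387e+00 -9.74886797e-01] (array([0.  , 0.01, 0.  ]), 'yaw_y', np.float64(73.9))
```

```bash
python3 -m jog '0 0 0 0.7;0 0 0 1.4;0 0 0 2.1;0 0 0 2.8;0 0 0 3.5;0 0 0 4.2;0 0 0 4.9;0 0 0 5.6;0 0 0 6.3'
python3 -c "
from h import *
s=arm.get_state();print(s['moment'],s['ft_force'])"
python3 -m jog '0 0 0 0.7;0 0 0 1.4;0 0 0 2;0 0 0 2.2;0 0 0 2.2;0 0 0 2.2'
python3 - <<'E'
from h import *
s=arm.get_state();print(s['clock'],s['moment'],s['joints'],s['finger_gap'],rel([.4903,.187,.154]))
im=vision.get_image("scene");a=im["frame"][200:350,250:400];w=vision.get_image("wrist");b=w["frame"][120:270,180:330]
cv2.imwrite("pics/c4.png",np.hstack([cv2.resize(i,(400,400),interpolation=2) for i in(a,b)]))
E
```

```text
clock: 6.23
tcp_pos: [0.4901, 0.1862, 0.154]
ee_rot: [0.404, 0.915, -0.0, 0.001]
ft_force: [-3.4, -5.2, 1.7]
finger_gap: 0.0134
[-0.96482     0.56392904  0.21518812] [-3.35738746 -5.18039499  1.73947433]
clock: 6.73
tcp_pos: [0.49, 0.186, 0.154]
ee_rot: [0.489, 0.873, -0.0, 0.001]
ft_force: [-3.5, -3.7, 2.0]
finger_gap: 0.014
6.7333 [-0.76622103  0.65860655  0.19308008] [ 3.15038887e-01 -2.02478616e-01  1.82088066e+00 -1.48547167e-03
  1.52249019e+00 -2.34848587e-01] 0.013992068167257543 (array([0.02, 0.03, 0.  ]), 'yaw_y', np.float64(31.5))
```

View pics/c4.png

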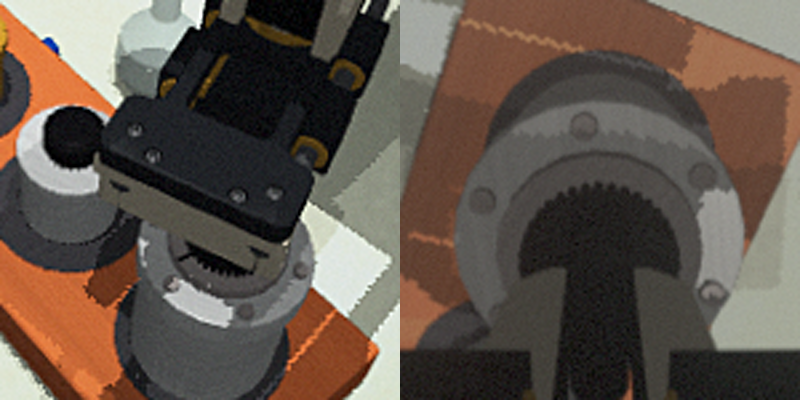

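The pads still hold the bar squarely after a total turn of 80.1° (1.40 rad). The screw's tick has moved clockwise, to scene crop (180,258). I'll release straight, with no twist, and lift.

```bash
python3 -m jog '0 0 0 0;0 0 0 0;0 0 0 0;0 0 0 0;0 0 0 0;0 0 0 0' 0.45
python3 -m jog '0 0 -0.3 0;0 0 -0.8 0;0 0 -1.5 0;0 0 -2.4 0;0 0 -3.4 0;0 0 -4.2 0;0 0 -5 0;0 0 -5 0;0 0 -5 0'
python3 - <<'E'
from h import *
im=vision.get_image("scene");a=im["frame"][240:340,285:385];w=vision.get_image("wrist")
cv2.imwrite("pics/c5.png",np.hstack([cv2.resize(a,(400,400),interpolation=2),cv2.resize(w["frame"],(533,400))])[:,:800])
def ang(u,v,z=.146):
    p=atz(im,u,v,z)-[.49,.187,z];return p,np.degrees(np.arctan2(p[1],p[0]))
print(ang(285+157/4,240+248/4),ang(317.5,296.7))
for c in("scene","top","wrist"):
    vision.get_image(c)
    for r in models.find_in(c,"flask_mid")[:1]: print(c,np.round(r["location"],3),r["confidence"])
E
```

```text
clock: 7.33
tcp_pos: [0.49, 0.1861, 0.154]
ee_rot: [0.489, 0.872, -0.0, 0.001]
ft_force: [0.5, 0.5, 0.1]
finger_gap: 0.0412
clock: 8.08
tcp_pos: [0.4902, 0.1864, 0.3057]
ee_rot: [0.489, 0.872, 0.001, 0.002]
ft_force: [1.2, -0.8, 0.6]
finger_gap: 0.0418
(array([2.45804800e-02, 1.07708728e-02, 2.77555756e-17]), np.float64(23.662458707944726)) (array([2.78376602e-02, 2.31823810e-04, 2.77555756e-17]), np.float64(0.47713129466502513))
scene [ 0.391 -0.008  0.056] 0.77
top [ 0.383 -0.02   0.055] 0.85
wrist [ 0.383 -0.007  0.055] 0.83
```

View pics/c5.png

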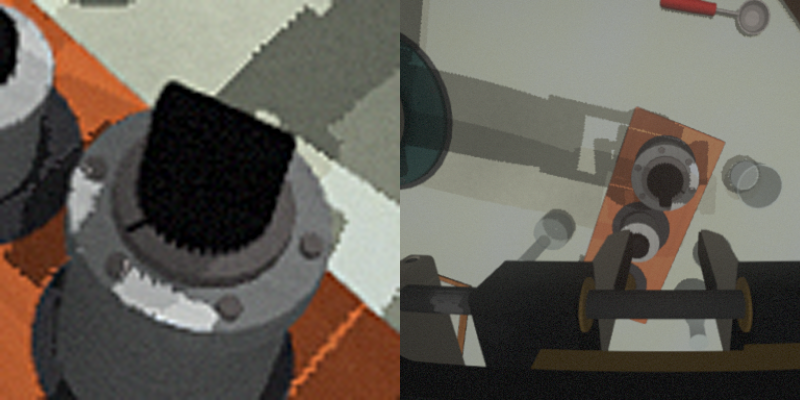

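After release, the bar in the scene crop runs from (172,85) to (293,140). The tick is at (135,225), unchanged from before letting go, and the flask is standing where it was. I'll do a final bar-angle check and hand in.

Run:
```python
from h import *
im=vision.get_image("scene")
a=atz(im,285+172/4,240+85/4,.182);b=atz(im,285+293/4,240+140/4,.182);d=a-b
print(np.degrees(np.arctan2(d[1],d[0])),np.linalg.norm(d)); s=arm.get_state();print(s["clock"],s["ft_force"],s["dq"].round(3) if hasattr(s["dq"],"round") else s["dq"])
print(ticket.job_done())
```

```text
-58.934354397339824 0.040943510696817335
8.5333 [-0.4763518   0.41655731  0.45824251] [-0.002 -0.    -0.003 -0.     0.001 -0.001]
the job is handed in; nothing more can be done
None
```

The tall vessel's knob is turned fully home and past its clicks, and the job was handed in at 8.5 s. I gripped the bar once at 35 N, turned it 80° (1.40 rad) clockwise, opened the jaws without twisting back, and lifted 150 mm clear.

**Last checks**
- **Knob angle:** the bar went from +21.6° to −58.9°, so it turned with the gripper and did not spring back.
- **Screw and slip:** the screw's tick moved about 23° (0.40 rad) clockwise and stayed there after release. That leaves about 1.0 rad of slip, or roughly five clicks. The slip is worked out from these angles, not read directly.
- **Flask:** it is standing. Its reported position matches the one before the move within 3 mm in both fixed cameras.
- **Forces:** the tool-force readings stayed under about 7 N.

**Disagreements**
- The networks' knob and flask positions differed by about 15 mm between cameras, so I used my own triangulation for the grip.
- The measured twist was about 0.2 N m, slightly under the 0.25 N m set torque, but the angles show the ratchet did slip.

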